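# Issue the oldest carton from the gravity magazine and top it up

### The job

Issue the oldest carton from the bottom of the gravity magazine: push the red-handled pusher all the way in so that the bottom carton comes out at the outlet, and draw it fully back so that the stack drops to the magazine floor. Then lay the issued carton flat in the blue tray, and after that put the fresh carton from the worktop flat on top of the stack through the magazine's open top. Leave the other things on the bench alone.

Things in the scene. Friction and masses are not known exactly. Their poses are not given: they have to be found in the camera images.
- magazine: Fixed gravity magazine: four steel corner angles on an aluminium foot. Origin on the worktop under the middle of the tower; cartons come out to +y, z up. Its floor is at z = 12 mm. Below z = 37 mm the tower is open to +y (a carton passes out) and -y (the pusher comes in). Pusher guides at x = +-34, y = -66 to -186 mm, up to z = 34 mm.
- well_mouth (a point): middle of the magazine's open top, 93 mm above the worktop, axes as the magazine's. The well below is 65 (x) x 110 (y) mm between the angles, which have lips flaring out 7 mm, up to 11 mm higher. Its two sides facing +-x are open over the middle 70 mm along y, from the floor up, so that fingers can go down beside the stack.
- outlet (a point): point on the outlet tongue, 12 mm above the worktop, 109 mm to +y from the magazine's origin, where the issued carton's origin comes to lie. The tongue is 46 mm wide (x), from 44 mm before to 67 mm beyond this point (y), with an 8 mm high lip at its end; the carton overhangs it on both sides and can be gripped there across its 60 mm width.
- pusher (a joint): slide of the white pusher slab (56 wide, 19 high, 110 mm long) with a red handle: 0 = fully back, 0.125 m = fully in (along the magazine's +y; its front face is then just outside the tower, the issued carton wholly outside). About 1.5 N friction; stays where left. While it is in, the stack rests on it; drawn fully back, it lets the stack drop to the floor.
- pusher_grip (a point): point to grip on the red pusher handle, 20 mm below its top; the handle is an upright block 18 mm thick (x of the magazine), 36 mm long (y), its top at 90 mm above the worktop; it moves with the pusher and lies at y = -215 mm of the magazine when the pusher is fully back
- carton_bottom: flat blue and white cardboard carton of cover slips, 60 (x) x 98 (y) x 22 (z) mm, 35 to 80 g; origin at the centre of its underside, z up, y along its length; all four cartons are alike; at the start the lowest in the magazine (the oldest, to be issued), its length along the magazine's y
- carton_middle: flat blue and white cardboard carton of cover slips, 60 (x) x 98 (y) x 22 (z) mm, 35 to 80 g; origin at the centre of its underside, z up, y along its length; all four cartons are alike; second from below in the magazine at the start
- carton_top: flat blue and white cardboard carton of cover slips, 60 (x) x 98 (y) x 22 (z) mm, 35 to 80 g; origin at the centre of its underside, z up, y along its length; all four cartons are alike; the uppermost of the three in the magazine at the start
- carton_fresh: flat blue and white cardboard carton of cover slips, 60 (x) x 98 (y) x 22 (z) mm, 35 to 80 g; origin at the centre of its underside, z up, y along its length; all four cartons are alike; the fresh carton, lying flat on the worktop beside the magazine at the start, at any slant
- tray: low blue tray, fixed, outside 180 (x) x 150 (y) x 22 mm high, walls 4 mm, floor 4 mm thick; origin at the centre of its underside
- timer: white bench timer, 64 x 64 x 21 mm, bystander, to be left alone; origin at the centre of its underside
- tape: brown tape roll lying flat, 69 mm across, 19 mm high, bystander, to be left alone; origin at the centre of its underside
- vial: amber vial with black cap, 23 mm across, 48 mm high, bystander, to be left standing; origin at the centre of its underside

How it is judged:
By the outcome, as a careful person would: the job done as asked, in the order asked, and still so for the second after the job is handed in, with the robot touching nothing.
It also fails if it takes over 64 s, if anything falls off the work surface, if the arm or the gripper's body presses on something with over 40 N, if the wrist force passes 120 N, or if a joint passes its speed limit or range.

### The arm

A 6-joint arm with a two-finger parallel gripper is mounted at the origin on the work surface; the furniture and walls round the work are solid. World frame = base frame: x ahead of the robot, y to its left, z up, the work surface at z = 0. Lengths are in m, angles in degrees, forces in N, time in s.
With the tool pointing down it reaches from about 0.25 to 0.725 m from the base axis. Payload 9.7 kg.
Tool frame: the origin (TCP) lies midway between the tips of the shut fingers; the grasp point (between the pads) lies 19 mm behind it (bot.pinch_z is the distance from the TCP to the grasp point, in m); z points along the fingers, y is the line along which they close (so a half turn about z gives the same grasp; the last joint's range is limited). The gripper opens to 85 mm and grips with 20 to 120 N. Pads are 22 mm wide; open, the fingers measure 114 mm over their backs; the gripper's body (76 mm by 85 mm) begins 54 mm behind the grasp point. The pads swing forward as they close: fully open they stand 13 mm farther back than shut.
Start: joints at [65.088, 4.979, 10.078, 95.1, 0, 90], TCP at [0.232, 0.499, 0.192] pointing down, gripper open.
Joint ranges: [-179.16, 179.16], [-48.56, 103.87], [-65.8, 70.77], [-126.05, 130.52], [-82.76, 87.17], [-180, 180]. Speed limits (degrees/s): [127.2, 127.2, 147.25, 180, 180, 180].

### API

Orientations are given as [roll, pitch, yaw] about the fixed x, y, z axes, in that order (R = Rz(yaw) Ry(pitch) Rx(roll)).
In Python, from workcell import sensors, camera, camera_params, ticket, bot gives the robot as it stands.
- The arm moves only by the shell command python3 -m jog 'ROWS' [FORCE]. ROWS is JSON, a list that holds one entry, the list of rows, each a list of 5 numbers: the shift along the world's x, y, z in units of 50 mm (1.0 is 50 mm), then the turn about the world's z in units of 5 degrees (1.0 is 5 degrees), then the opening, from 0 (shut) to 1 (fully open). In form: [[[tx, ty, tz, yaw, grip], ...]]. A call has 1 to 8 rows; each row shifts and turns the commanded pose from where the row before left it; what a row does not reach is not made up. A row lasts 1/10 s, in which the tool goes at most 50 mm and 8.59 degrees, less where a joint would pass 70% of its speed; a pose out of reach is approached as far as the arm can. A call is refused whole if a number of a shift passes 1 or a number of a turn 1, either way. A call with a gripper value outside its range is refused whole. The fingers move at their own pace and stop on an object; FORCE is the grip in N (left out, the last holds). Time passes only in rows, so rows that do not move let the fingers close. It gives the time, the measured TCP pose, the force, the opening and the grip force at its end, in the units of the state.
- sensors.get_obs(): the state, without advancing time (a new reading comes with each control period).
- camera(name): name is "side" or "top"; returns the picture (420x560x3 uint8, blue, green, red); there is no depth.
- camera_params(name): a dict with "fx", "fy", "cx", "cy" (pixels), "k1" (the pictures are not rectified: a ray, as slopes to the right and down, at radius r is drawn at 1 + k1 r^2 times it, then the intrinsics apply), "T" (4x4, takes a point from camera to world coordinates). Camera axes: x right, y down, z forward; pixel columns grow to the right and rows downward; lengths in m; the calibration is good to about 2 mm. A picture is of the moment at which its call begins. camera_params takes no time and is no camera call.
- ticket.job_done(): hands the job in; it is judged then, once.
The state is a dict: "time": time; "q": joint angles; "qd": joint speeds; "joint_efforts": joint torques, N m; "ee_pos": TCP position; "tcp_rot": TCP orientation; "wrist_force": force on the tool from outside, world axes, zero at the start; "torque": the same for the moment, N m; "opening": finger opening in m; "grasp_force": force on a finger pad.
Only numpy, scipy, OpenCV 4.12 (cv2) and the standard library are available. Lean on these libraries where they do the work, as an engineer would, in place of code of your own. Each camera call takes 0.05 s, during which the arm holds its last target. There are 200 camera calls.

## Working session

There is one attempt and no reset: what is moved stays moved. The work goes in short steps, Python scripts to look and compute and a shell command to move; the robot and the scene stay as the last step left them, time stands still between calls to the robot, and variables do not carry over. Pictures are saved under pics/ and viewed, at most 10 in all, crops included, and the job is handed in when it is done.

```bash
mkdir -p pics; ls
python3 - <<'E'
from workcell import sensors, camera, camera_params
import cv2
for n in("top","side"):
    cv2.imwrite(f"pics/{n}0.png",camera(n)); print(n,camera_params(n))
print(sensors.get_obs())
E
```

```text
pics
top {'fx': 530.8014980094409, 'fy': 530.8014980094409, 'cx': 280.4707285599073, 'cy': 199.71574351107742, 'k1': -0.04682332247117298, 'T': array([[ 5.95605624e-04, -9.98658301e-01,  5.17807305e-02,
         3.89206682e-01],
       [-9.99862122e-01, -1.45400699e-03, -1.65415327e-02,
        -2.08508541e-02],
       [ 1.65946285e-02, -5.17637388e-02, -9.98521474e-01,
         1.39586094e+00],
       [ 0.00000000e+00,  0.00000000e+00,  0.00000000e+00,
         1.00000000e+00]])}
side {'fx': 466.1965528491028, 'fy': 466.1965528491028, 'cx': 272.4585107871923, 'cy': 215.40220096846437, 'k1': -0.027586297646991612, 'T': array([[-9.98460728e-01, -8.92373601e-04, -5.54560912e-02,
         5.01016521e-01],
       [ 5.13182130e-02,  3.64408593e-01, -9.29824079e-01,
         1.00102286e+00],
       [ 2.10384266e-02, -9.31238735e-01, -3.63801874e-01,
         4.86615341e-01],
       [ 0.00000000e+00,  0.00000000e+00,  0.00000000e+00,
         1.00000000e+00]])}
{'time': 0.1, 'q': array([6.50891280e+01, 5.00787084e+00, 1.00390984e+01, 9.50980986e+01,
       1.10607311e-03, 9.00005839e+01]), 'qd': array([-0.052405  , -0.04995349,  0.16826371,  0.05350222, -0.06025258,
        0.04062436]), 'joint_efforts': array([-2.23903021e-04, -5.21557617e+01,  4.65655267e+01,  1.59612374e-02,
        6.00648627e-05, -8.72761234e-06]), 'ee_pos': array([0.23155779, 0.49861563, 0.19185566]), 'tcp_rot': array([-1.79933129e+02, -1.10539087e-03,  1.55088543e+02]), 'wrist_force': array([-0.41131538, -0.53868498, -0.87633679]), 'torque': array([ 0.02474518, -0.01163481, -0.00711099]), 'grasp_force': 0.0, 'opening': 0.08546384039604121}
```

View pics/top0.png

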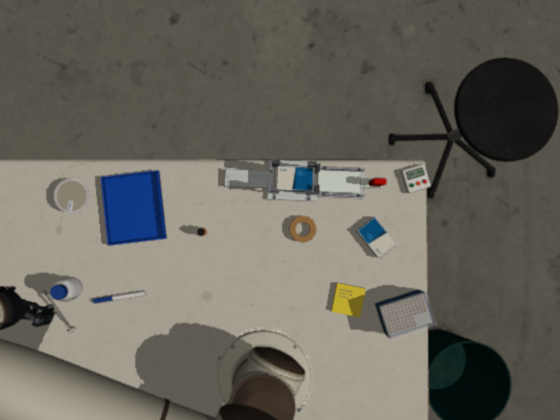

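View pics/side0.png

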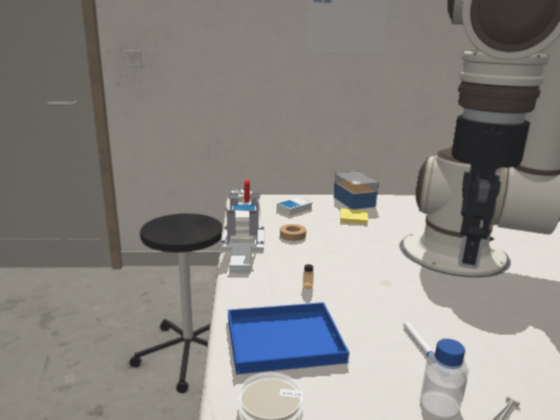

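The top view shows the tray (~133,207), magazine tower (~295,180) with its outlet to the left (+y), red handle (~377,182), fresh carton (~376,237), tape (302,229), vial (201,231) and timer (415,178). Next: measure, with an enlarged crop of the magazine.

```bash
cat > h.py <<'E'
import numpy as np, cv2
from workcell import sensors, camera, camera_params, bot
def ray(n,uv,z):
    p=camera_params(n); K=np.array([[p['fx'],0,p['cx']],[0,p['fy'],p['cy']],[0,0,1]])
    q=cv2.undistortPoints(np.array(uv,float).reshape(-1,1,2),K,np.array([p['k1'],0,0,0.])).reshape(-1,2)
    T=p['T']; d=np.c_[q,np.ones(len(q))]@T[:3,:3].T; o=T[:3,3]
    return o+d*((z-o[2])/d[:,2])[:,None]
def proj(n,P):
    p=camera_params(n); K=np.array([[p['fx'],0,p['cx']],[0,p['fy'],p['cy']],[0,0,1]]); W=np.linalg.inv(p['T'])
    return cv2.projectPoints(np.atleast_2d(P).astype(float),cv2.Rodrigues(W[:3,:3])[0],W[:3,3],K,np.array([p['k1'],0,0,0.]))[0].reshape(-1,2)
def blob(m,roi):
    x0,y0,x1,y1=roi; k=np.zeros(m.shape,np.uint8); k[y0:y1,x0:x1]=1
    c,_=cv2.findContours((m>0).astype(np.uint8)*k,cv2.RETR_EXTERNAL,cv2.CHAIN_APPROX_NONE)
    return max(c,key=cv2.contourArea).reshape(-1,2)
def hsv(im,lo,hi): return cv2.inRange(cv2.cvtColor(im,cv2.COLOR_BGR2HSV),lo,hi)
E
python3 - <<'E'
from h import *
im=cv2.imread("pics/top0.png")
cv2.imwrite("pics/c1.png",cv2.resize(im[150:270,215:415],None,fx=4,fy=4,interpolation=cv2.INTER_CUBIC))
def rect(name,c,z):
    P=ray("top",c,z)[:,:2]*1000; r=cv2.minAreaRect(P.astype(np.float32)); print(name,np.round(r[0],1),np.round(r[1],1),round(r[2],1),cv2.minAreaRect(c)[0]); 
red=hsv(im,(0,150,60),(8,255,255))|hsv(im,(172,150,60),(179,255,255))
rect("red",blob(red,(355,165,395,200)),.09)
bl=hsv(im,(95,130,60),(125,255,255))
rect("tray",blob(bl,(90,160,175,255)),.022)
rect("freshblue",blob(bl,(350,210,400,265)),.022)
rect("topcarton blue",blob(bl,(270,160,320,205)),.078)
wh=hsv(im,(0,0,195),(179,45,255))
E
```

```text
red [ 502.5 -285.7] [17.4 32.5] 0.2 (378.5, 181.5)
tray [440.6 338.7] [177.4 151.3] 7.0 (132.69512939453125, 207.25611877441406)
freshblue [ 379.8 -279.8] [45.4 53.5] 38.3 (371.4024353027344, 230.87808227539062)
topcarton blue [510.7 -97.6] [42.4 52.7] 89.9 (302.5, 178.5)
```

View pics/c1.png

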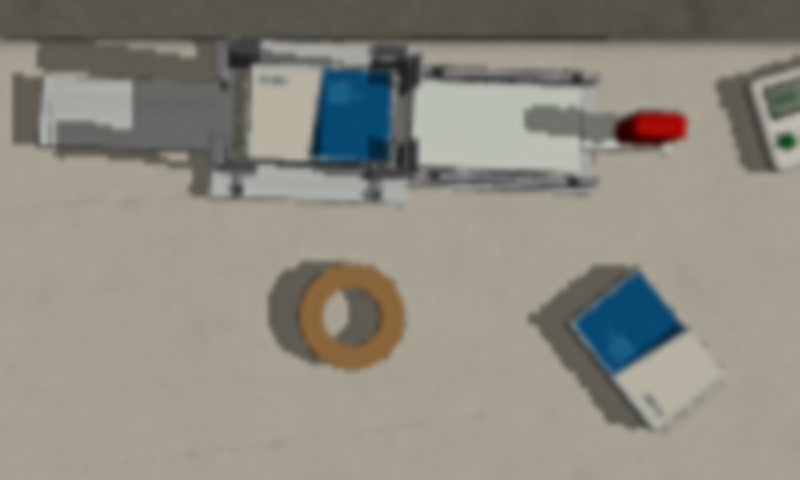

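The crop shows the magazine axis tilted about 2-3° from world y, top carton's corners near crop (249,64),(393,70),(392,160),(247,158), guides' ends at (425..597, 75) and (410..592,187), fresh carton corners at (637,270),(722,380),(660,432),(572,322).

Run:
```python
from h import *
f=lambda L:[((u+.5)/4-.5+215,(v+.5)/4-.5+150) for u,v in L]
R=lambda L,z:np.round(ray("top",f(L),z)*1000,1)[:,:2]
c=R([(249,64),(393,70),(392,160),(247,158)],.078);print("topcarton",c,c.mean(0))
g=R([(425,72),(597,79),(592,189),(410,183)],.034);print("guides",g)
print("tongue",R([(42,77),(40,143),(57,146)],.016))
fr=R([(637,270),(722,380),(660,432),(572,322)],.022);print("fresh",fr,fr.mean(0))
print(np.linalg.norm(np.diff(fr,axis=0),axis=1), np.degrees(np.arctan2(*(fr[0]-fr[1])[::-1])),np.degrees(np.arctan2(*(fr[3]-fr[2])[::-1])))
im=cv2.imread("pics/top0.png")
for n,rois in(("top",(355,165,395,200)),):
    for v in(60,130,160):
        m=hsv(im,(0,150,v),(8,255,255))|hsv(im,(172,150,v),(179,255,255));b=blob(m,rois)
        print(v,cv2.boundingRect(b),R([],.09) if 0 else np.round(ray(n,[b.mean(0)],.09)*1000,1))
s=cv2.imread("pics/side0.png");m=hsv(s,(0,150,60),(8,255,255))|hsv(s,(172,150,60),(179,255,255));b=blob(m,(230,170,262,205));print("side red",cv2.boundingRect(b))
# check hypothesis
for x0,y0,yaw in((507,-72,-2.5),(508,-74,-2.5)):
    a=np.radians(yaw);ex=np.array([np.cos(a),np.sin(a)]);ey=np.array([-np.sin(a),np.cos(a)])
    P=np.array([x0,y0])-215*ey
    print(P,[np.round(proj(n,[P[0]/1e3,P[1]/1e3,.09]),1) for n in("top","side")])
    print((g-[x0,y0])@np.c_[ex,ey],(c-[x0,y0])@np.c_[ex,ey])
```

```text
topcarton [[ 542.7  -33.7]
 [ 539.2 -123.6]
 [ 482.8 -122.8]
 [ 483.9  -32.5]] [512.15 -78.15]
guides [[ 542.9 -147.7]
 [ 538.7 -259.2]
 [ 467.5 -255.4]
 [ 471.2 -137.8]]
tongue [[541.1 100.7]
 [497.9 101.8]
 [496.   90.7]]
fresh [[ 415.5 -286.4]
 [ 344.1 -341.4]
 [ 310.6 -300.7]
 [ 381.8 -243.8]] [ 363.    -293.075]
[90.12746529 52.71375532 91.14301948] 37.60735252860603 38.630355319991565
60 (372, 178, 14, 8) [[ 502.9 -286.4   90. ]]
130 (375, 178, 11, 6) [[ 504.5 -289.8   90. ]]
160 (376, 179, 10, 4) [[ 504.3 -291.6   90. ]]
side red (245, 180, 4, 22)
[ 497.62183172 -286.79536764] [array([[379. , 183.5]]), array([[247.8, 180.7]])]
[[  39.16781878  -74.06201437]
 [  39.83537794 -185.6390925 ]
 [ -31.46260911 -184.94840964]
 [ -32.89577064  -67.29894705]] [[ 33.99539897  39.82075902]
 [ 34.42011312 -50.14634396]
 [-21.96110208 -51.80723883]
 [-24.80097972  38.4547969 ]]
[ 498.62183172 -288.79536764] [array([[379.8, 183.1]]), array([[247.4, 180.5]])]
[[  38.08153178  -72.10753731]
 [  38.74909094 -183.68461544]
 [ -32.54889611 -182.99393258]
 [ -33.98205764  -65.34446999]] [[ 32.90911198  41.77523607]
 [ 33.33382613 -48.1918669 ]
 [-23.04738908 -49.85276177]
 [-25.88726672  40.40927396]]
```

```bash
R='x'; python3 -m jog '[[[0.26,-0.75,0,-0.64,1],[0.26,-0.75,0,-0.64,1],[0.26,-0.75,0,-0.64,1],[0.26,-0.75,0,-0.64,1],[0.26,-0.75,0,-0.64,1],[0.26,-0.75,0,-0.64,1],[0.26,-0.75,0,-0.64,1]]]' 60
python3 -m jog '[[[0.26,-0.75,0,-0.64,1],[0.26,-0.75,0,-0.64,1],[0.26,-0.75,0,-0.64,1],[0.26,-0.75,0,-0.64,1],[0.26,-0.75,0,-0.64,1],[0.26,-0.75,0,-0.64,1],[0.26,-0.75,0,-0.64,1]]]' 60
python3 -m jog '[[[0.26,-0.75,0,-0.64,1],[0.26,-0.75,0,-0.64,1],[0.26,-0.75,0,-0.64,1],[0.26,-0.75,0,-0.64,1],[0.26,-0.75,0,-0.64,1],[0.26,-0.75,0,-0.64,1],[0.25,-0.75,0,-0.64,1],[0,0,0,0,1]]]' 60
```

```text
time: 0.8
ee_pos: [0.3227, 0.2348, 0.1923]
tcp_rot: [-180.0, 0.0, 132.6]
wrist_force: [0.8, 0.3, 1.3]
opening: 0.0855
grasp_force: 0.0
time: 1.5
ee_pos: [0.4138, -0.0279, 0.1924]
tcp_rot: [180.0, -0.0, 110.1]
wrist_force: [1.0, 0.1, 0.5]
opening: 0.0856
grasp_force: 0.0
time: 2.3
ee_pos: [0.5045, -0.2922, 0.1901]
tcp_rot: [-179.9, -0.0, 87.6]
wrist_force: [-0.4, 1.1, -0.2]
opening: 0.0855
grasp_force: 0.0
```

```bash
python3 -m jog '[[[-0.02,0.09,-0.5,0,1],[0,0,-0.5,0,1],[0,0,-0.5,0,1],[0,0,-0.5,0,1],[0,0,-0.4,0,1],[0,0,-0.36,0,1],[0,0,0,0,1]]]' 60
python3 - <<'E'
from h import *
t=camera("top");s=camera("side")
a=cv2.resize(t[140:260,260:440],(400*3//2*1,400));b=cv2.resize(s[150:270,190:310],(400,400))
cv2.imwrite("pics/c2.png",cv2.hconcat([a[:,:400],b]))
E
```

```text
time: 3.0
ee_pos: [0.5016, -0.2829, 0.0517]
tcp_rot: [-179.8, -0.1, 87.9]
wrist_force: [-1.0, -0.0, 0.3]
opening: 0.0858
grasp_force: 0.0
```

View pics/c2.png

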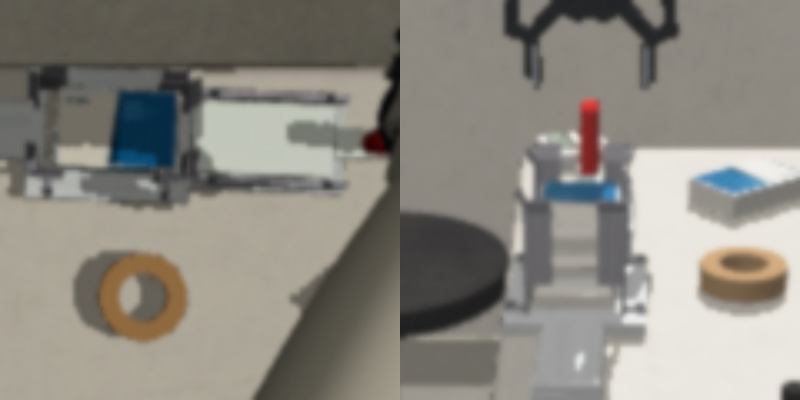

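The side view shows the open fingers straddling the handle line laterally, but tips (side px ≈ (232,175) and (264,175)) appearing above the handle top (row 180). I'll check this against the calibration.

Run:
```python
from h import *
o=sensors.get_obs();p=o['ee_pos'];print(o['time'],p,o['tcp_rot'],o['q'])
for dx in(-.045,.045): print(proj("side",p+[dx,0,.013]))
for z in(.05,.09): print(z,proj("side",[.503,-.288,z]))
s=camera("side");t=camera("top")
m=hsv(s,(0,150,60),(8,255,255))|hsv(s,(172,150,60),(179,255,255));b=blob(m,(230,150,270,230));print("side red",cv2.boundingRect(b))
cv2.imwrite("pics/s3.png",s[:300]);
```

```text
3.1 [ 0.50298076 -0.28377809  0.05477734] [-1.79974463e+02 -1.79916926e-02  8.79126162e+01] [-2.94337583e+01  8.26679693e+00 -1.54717076e+00  8.02169802e+01
  4.25017774e-03  6.26536203e+01]
[[261.48162645 188.41726883]]
[[230.29215446 188.29497391]]
0.05 [[245.90623587 193.71857407]]
0.09 [[245.91311777 180.55586992]]
side red (245, 180, 4, 22)
```

View pics/s3.png

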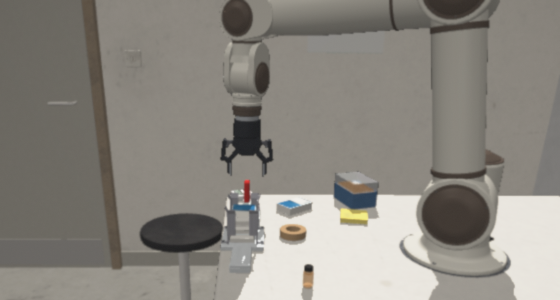

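Run:
```python
from h import *
print([a for a in dir(bot) if a[0]!='_'], bot.pinch_z)
p=np.array([.2316,.4986,.1919])
yaw=np.radians(155.1);ty=np.array([np.sin(yaw),-np.cos(yaw),0])
for s in(-1,1): print("init side",proj("side",p+s*.045*ty+[0,0,.013]))
o=sensors.get_obs();p=o['ee_pos'];print(p)
cv2.imwrite("pics/s4.png",cv2.hconcat([cv2.resize(cv2.imread("pics/side0.png")[60:300,400:560],None,fx=2,fy=2),cv2.resize(camera("side")[100:220,200:300],None,fx=4,fy=4)]))
```

```text
['PlanningError', 'pinch_z'] 0.0187
init side [[461.50580371 263.49108336]]
init side [[459.84061701 295.59662918]]
[ 0.50369975 -0.28430869  0.05582425]
```

View pics/s4.png

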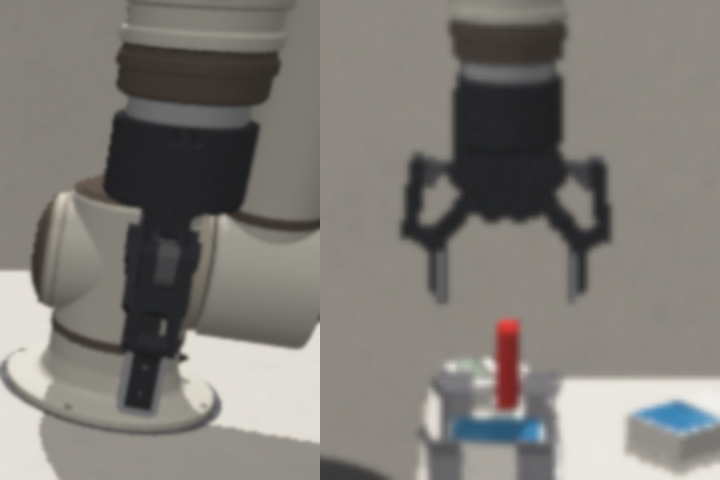

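The fingers straddle the handle laterally (centre col 247 = handle col 247), but the tips are at row 175 against 188 expected. The picture at the start showed a similar gap, so the reported tool height looks about 38 mm low. I'll check the top view to rule out an error in y.

Run:
```python
from h import *
t=camera("top");o=sensors.get_obs();p=o['ee_pos'];print(p)
for z in(.01,.05,.07,.15): print(z,proj("top",[p+[-.05,0,z],p+[.05,0,z]]).round(1).tolist())
cv2.imwrite("pics/t5.png",cv2.resize(t[130:280,320:440],None,fx=4,fy=4))
```

```text
[ 0.50373472 -0.28439603  0.05573864]
0.01 [[376.3, 201.6], [375.9, 162.2]]
0.05 [[379.5, 200.8], [379.1, 160.2]]
0.07 [[381.2, 200.4], [380.8, 159.1]]
0.15 [[388.5, 198.6], [388.0, 154.6]]
```

View pics/t5.png

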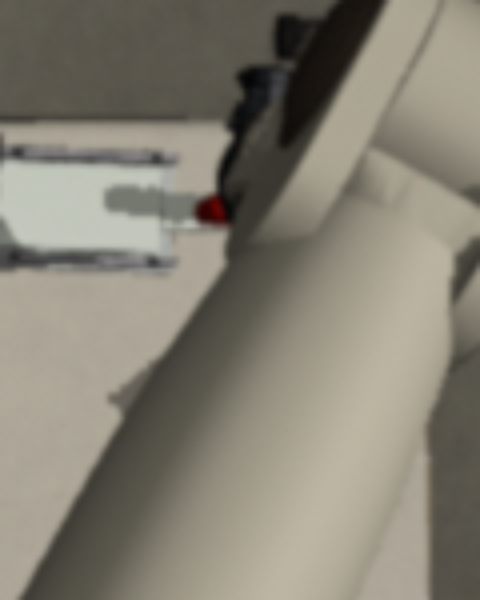

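The top view shows the gripper's knuckle at about (385,150), which fits a tool roughly 38 mm higher than reported with y correct. I'll lower it in steps and track the tip row numerically against the start picture.

```bash
cat >> h.py <<'E'
def tips(im,cols=(220,275),rows=(100,240)):
    d=cv2.absdiff(im,cv2.imread("pics/side0.png")).max(2)>40
    d=d[rows[0]:rows[1],cols[0]:cols[1]]
    return [(c+cols[0],int(np.max(np.nonzero(d[:,c])[0]))+rows[0]) for c in range(d.shape[1]) if d[:,c].any()]
E
python3 -c "
from h import *;print(tips(camera('side')),sensors.get_obs()['ee_pos'])"
python3 -m jog '[[[0,-0.05,-0.2,0,1],[0,0,-0.2,0,1],[0,0,0,0,1]]]'
python3 -c "
from h import *;print(tips(camera('side')),sensors.get_obs()['ee_pos'])"
```

```text
[(220, 158), (221, 159), (222, 239), (223, 239), (224, 239), (225, 236), (226, 235), (227, 171), (228, 172), (229, 172), (230, 174), (231, 174), (232, 209), (233, 209), (234, 209), (235, 215), (236, 216), (237, 216), (238, 216), (239, 216), (240, 216), (241, 216), (242, 216), (243, 216), (244, 216), (245, 216), (246, 216), (247, 216), (248, 216), (249, 208), (250, 206), (251, 154), (252, 154), (253, 154), (254, 154), (255, 153), (256, 154), (257, 156), (258, 239), (259, 238), (260, 238), (261, 236), (262, 235), (263, 234), (264, 173), (265, 172), (266, 171), (267, 162), (268, 161), (269, 160), (270, 160), (271, 160), (272, 159)] [ 0.50366559 -0.28441185  0.05553608]
time: 3.65
ee_pos: [0.5021, -0.2862, 0.0322]
tcp_rot: [-179.8, -0.1, 87.9]
wrist_force: [0.5, -0.1, 0.5]
opening: 0.0855
grasp_force: 0.0
[(221, 166), (222, 239), (223, 239), (224, 239), (225, 236), (226, 235), (227, 175), (228, 179), (229, 180), (230, 171), (231, 182), (232, 209), (233, 209), (234, 209), (235, 215), (236, 216), (237, 216), (238, 216), (239, 216), (240, 216), (241, 216), (242, 216), (243, 216), (244, 216), (245, 216), (246, 216), (247, 216), (248, 216), (249, 209), (250, 206), (251, 163), (252, 162), (253, 162), (254, 161), (255, 161), (256, 162), (257, 163), (258, 234), (259, 234), (260, 234), (261, 234), (262, 233), (263, 233), (264, 233), (265, 233), (266, 232), (267, 170), (268, 169), (269, 168), (270, 168), (271, 168), (272, 167)] [ 0.50236639 -0.28631656  0.03306289]
```

```bash
python3 -m jog '[[[0,0,-0.24,0,1],[0,0,-0.24,0,1],[0,0,0,0,1],[0,0,0,0,0],[0,0,0,0,0],[0,0,0,0,0],[0,0,0,0,0],[0,0,0,0,0]]]' 60
python3 -m jog '[[[0,0,0,0,0],[0,0,0,0,0],[0,0,0,0,0]]]' 60
```

```text
time: 4.5
ee_pos: [0.5035, -0.2868, 0.011]
tcp_rot: [180.0, 0.0, 87.9]
wrist_force: [-0.5, 0.1, 0.5]
opening: 0.0171
grasp_force: 60.5
time: 4.8
ee_pos: [0.5035, -0.2868, 0.0109]
tcp_rot: [180.0, 0.0, 87.9]
wrist_force: [0.8, 1.0, 3.9]
opening: 0.0174
grasp_force: 60.6
```

```bash
python3 -m jog '[[[0.013,0.3,0,0,0],[0.013,0.3,0,0,0],[0.013,0.3,0,0,0],[0.013,0.3,0,0,0],[0.013,0.3,0,0,0],[0.013,0.3,0,0,0],[0.013,0.3,0,0,0],[0,0,0,0,0]]]' 60
python3 -m jog '[[[0.006,0.15,0,0,0],[0.006,0.14,0,0,0],[0.004,0.1,0,0,0],[0.002,0.04,0,0,0],[0,0,0,0,0]]]' 60
```

```text
time: 5.6
ee_pos: [0.5077, -0.1793, 0.0108]
tcp_rot: [180.0, -0.0, 88.0]
wrist_force: [-1.7, 1.8, 6.4]
opening: 0.0173
grasp_force: 61.2
time: 6.1
ee_pos: [0.5083, -0.1626, 0.0109]
tcp_rot: [180.0, 0.4, 87.8]
wrist_force: [-2.9, -20.9, 4.8]
opening: 0.0172
grasp_force: 60.8
```

```bash
python3 -m jog '[[[-0.005,-0.1,0,0,0],[-0.013,-0.3,0,0,0],[-0.013,-0.3,0,0,0],[-0.013,-0.3,0,0,0],[-0.013,-0.3,0,0,0],[-0.013,-0.3,0,0,0],[-0.013,-0.3,0,0,0],[-0.013,-0.3,0,0,0]]]' 60
python3 -m jog '[[[-0.01,-0.2,0,0,0],[-0.006,-0.12,0,0,0],[-0.002,-0.05,0,0,0],[0,-0.02,0,0,0],[0,0,0,0,0]]]' 60
```

```text
time: 6.9
ee_pos: [0.5041, -0.2693, 0.0108]
tcp_rot: [180.0, -0.1, 87.9]
wrist_force: [1.5, 2.5, 5.9]
opening: 0.0168
grasp_force: 61.1
time: 7.4
ee_pos: [0.5034, -0.2872, 0.0108]
tcp_rot: [180.0, -0.2, 88.0]
wrist_force: [1.6, 8.2, 7.6]
opening: 0.0178
grasp_force: 61.3
```

Run:
```python
from h import *
s=camera("side");t=camera("top")
a=cv2.resize(s[150:270,200:300],(500,600));b=cv2.resize(t[150:270,215:275],(300,600))
cv2.imwrite("pics/c6.png",cv2.hconcat([a,b]))
```

```text
(no output)
```

View pics/c6.png

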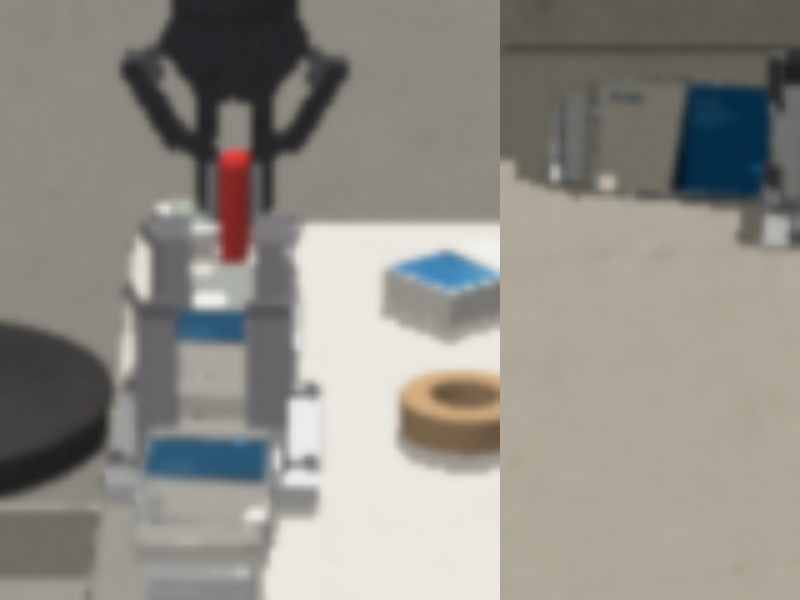

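The picture shows the pusher fully back, the stack dropped (top face now lower in the tower), and the issued carton on the tongue, top-view px about u 235–269, v 166–189.

```bash
python3 -m jog '[[[0,0,0,0,0.4],[0,0,0,0,0.6],[0,0,0,0,0.6],[0,0,0.3,0,0.6],[0,0,0.5,0,1],[0,0,0.5,0,1],[0,0,0.5,0,1],[0,0,0,0,1]]]' 60
python3 - <<'E'
from h import *
t=camera("top")
c=ray("top",[(235,166.4),(236,189),(269,167),(268.5,189.2)],.034)*1000;print(c.round(1),c.mean(0))
b=hsv(t,(95,130,40),(125,255,255));k=blob(b,(235,160,275,200));P=(ray("top",k,.034)[:,:2]*1000).astype(np.float32)
print(cv2.minAreaRect(P)); print("outlet pred",proj("top",[.517,.036,.034]))
E
```

```text
time: 8.3
ee_pos: [0.5045, -0.2906, 0.1054]
tcp_rot: [179.7, 0.2, 87.9]
wrist_force: [0.6, -0.2, -0.3]
opening: 0.0854
grasp_force: 0.0
[[545.6  73.8  34. ]
 [487.2  70.9  34. ]
 [544.2 -13.8  34. ]
 [486.9 -12.6  34. ]] [515.97263226  29.56236672  34.        ]
((517.0343017578125, 10.595388412475586), (54.24468994140625, 43.73208236694336), 0.09967458993196487)
outlet pred [[249.62710195 177.48282247]]
```

```bash
python3 -m jog '[[[0.03,0.83,0,0,1],[0.03,0.83,0,0,1],[0.03,0.83,0,0,1],[0.03,0.83,0,0,1],[0.03,0.83,0,0,1],[0.03,0.83,0,0,1],[0.03,0.83,0,0,1],[0.03,0.86,0,0,1]]]' 40
python3 -m jog '[[[0,0,-0.4,0,1],[0,0,-0.4,0,1],[0,0,-0.4,0,1],[0,0,-0.4,0,1],[0,0,-0.4,0,1],[0,0,0,0,1]]]' 40
python3 -c "
from h import *;s=camera('side');print([c for c in tips(s,(205,275),(100,300)) ],sensors.get_obs()['ee_pos'])
for x in(-.05,.05):
  for z in (.0,.06): print(z,proj('side',[.5165+x,.043+.011,z]))
cv2.imwrite('pics/s7.png',cv2.resize(s[170:290,200:300],None,fx=5,fy=5))"
```

```text
time: 9.15
ee_pos: [0.5143, 0.0453, 0.1001]
tcp_rot: [-180.0, 0.0, 87.9]
wrist_force: [0.1, -0.6, -0.1]
opening: 0.0853
grasp_force: 0.0
time: 9.75
ee_pos: [0.5125, 0.0436, -0.0026]
tcp_rot: [-179.7, 0.0, 87.9]
wrist_force: [-0.5, -0.0, -0.6]
opening: 0.0854
grasp_force: 0.0
[(209, 216), (210, 216), (211, 217), (212, 217), (213, 217), (214, 217), (215, 299), (216, 299), (217, 299), (218, 299), (219, 299), (220, 299), (221, 299), (222, 299), (223, 299), (224, 299), (225, 299), (226, 299), (227, 299), (228, 299), (229, 299), (230, 299), (231, 299), (232, 299), (233, 299), (234, 299), (235, 299), (236, 299), (237, 299), (238, 299), (239, 299), (240, 299), (241, 299), (242, 299), (243, 299), (244, 299), (245, 299), (246, 299), (247, 299), (248, 299), (249, 299), (250, 299), (251, 299), (252, 299), (253, 299), (254, 299), (255, 299), (256, 299), (257, 299), (258, 299), (259, 299), (260, 299), (261, 299), (262, 299), (263, 299), (264, 299), (265, 299), (266, 296), (267, 293), (268, 291), (269, 288), (270, 225), (271, 225), (272, 225), (273, 224), (274, 224)] [ 0.51357412  0.04365425 -0.00074092]
0.0 [[261.73702004 262.94541526]]
0.06 [[262.07616482 238.85569975]]
0.0 [[217.54975923 263.13838241]]
0.06 [[216.94658146 238.93250434]]
```

View pics/s7.png

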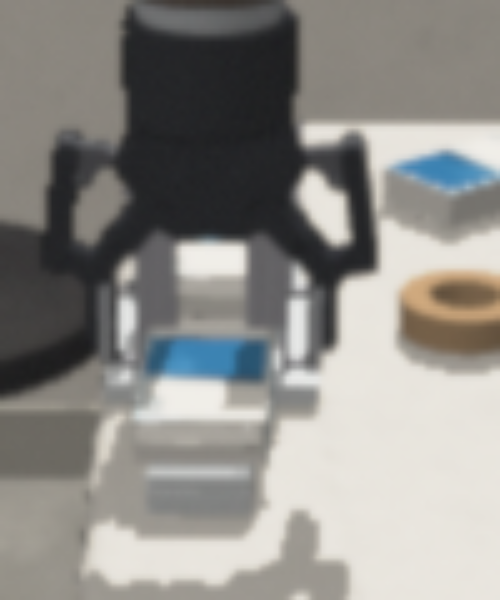

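The fingers straddle the carton with tips at row ≈239.6, so the open tip height is the reported z plus 59 mm, as estimated; they sit about 3 mm too far to −x. I'll go down and grip.

```bash
python3 -m jog '[[[0.06,0,-0.3,0,1],[0,0,-0.3,0,1],[0,0,-0.2,0,1],[0,0,-0.1,0,1],[0,0,0,0,1],[0,0,0,0,0],[0,0,0,0,0],[0,0,0,0,0]]]' 30
python3 -m jog '[[[0,0,0,0,0],[0,0,0,0,0]]]' 30
```

```text
time: 10.6
ee_pos: [0.5184, 0.0439, -0.0437]
tcp_rot: [179.9, -0.0, 87.9]
wrist_force: [-0.7, 1.1, 4.0]
opening: 0.0599
grasp_force: 35.0
time: 10.8
ee_pos: [0.5184, 0.0439, -0.0437]
tcp_rot: [179.9, -0.0, 87.9]
wrist_force: [-1.4, 0.6, 5.4]
opening: 0.0598
grasp_force: 35.8
```

```bash
python3 -m jog '[[[0,0,0.15,0,0],[0,0,0.3,0,0],[0,0,0.3,0,0],[0,0,0.3,0,0],[0,0,0.2,0,0],[0,0,0,0,0]]]' 30
python3 -m jog '[[[-0.1,0.4,0,0.2,0],[-0.2,0.8,0,0.3,0],[-0.2,0.8,0,0.3,0],[-0.2,0.8,0,0.3,0],[-0.2,0.8,0,0.3,0],[-0.2,0.8,0,0.3,0],[-0.2,0.8,0,0.2,0],[-0.2,0.5,0,0,0]]]' 30
python3 -m jog '[[[-0.15,0.25,0,0,0],[-0.05,0.1,0,0,0],[0,0,0,0,0]]]' 30
```

```text
time: 11.4
ee_pos: [0.5188, 0.0441, 0.0198]
tcp_rot: [179.9, -0.0, 87.9]
wrist_force: [0.2, -0.1, -0.7]
opening: 0.0599
grasp_force: 35.0
time: 12.2
ee_pos: [0.4421, 0.3311, 0.0175]
tcp_rot: [-180.0, 0.0, 97.5]
wrist_force: [0.4, -0.7, -0.7]
opening: 0.0598
grasp_force: 35.0
time: 12.5
ee_pos: [0.4327, 0.346, 0.0177]
tcp_rot: [-180.0, 0.0, 97.4]
wrist_force: [0.6, 0.6, -0.7]
opening: 0.0597
grasp_force: 35.0
```

```bash
python3 -m jog '[[[0.14,0,-0.2,0,0],[0,0,-0.4,0,0],[0,0,-0.4,0,0],[0,0,-0.2,0,0],[0,0,-0.08,0,0],[0,0,-0.04,0,0],[0,0,0,0,0]]]' 30
python3 -m jog '[[[0,0,-0.02,0,0],[0,0,0,0,0]]]' 30
```

```text
time: 13.2
ee_pos: [0.4407, 0.3447, -0.0401]
tcp_rot: [179.9, -0.0, 97.3]
wrist_force: [-26.8, -24.5, 75.1]
opening: 0.0596
grasp_force: 74.8
time: 13.4
ee_pos: [0.4407, 0.3448, -0.0401]
tcp_rot: [179.8, -0.0, 97.3]
wrist_force: [-30.3, -26.5, 83.3]
opening: 0.0594
grasp_force: 79.1
```

Contact came early with 83 N on the wrist, so I'll back off in small steps and read the force.

```bash
python3 -m jog '[[[0,0,0.1,0,0],[0,0,0,0,0]]]' 30
python3 -m jog '[[[0,0,0.06,0,0],[0,0,0,0,0]]]' 30
python3 -m jog '[[[0,0,0.06,0,0],[0,0,0,0,0]]]' 30
python3 - <<'E'
from h import *
s=camera("side");t=camera("top")
cv2.imwrite("pics/c8.png",cv2.hconcat([cv2.resize(s[220:380,210:370],(500,500)),cv2.resize(t[150:260,90:180],(300,367)).__class__(0) if 0 else cv2.copyMakeBorder(cv2.resize(t[150:260,90:180],(300,367)),0,133,0,0,cv2.BORDER_CONSTANT)]))
E
```

```text
time: 13.6
ee_pos: [0.4414, 0.3456, -0.0399]
tcp_rot: [179.8, -0.1, 97.3]
wrist_force: [-9.9, -10.0, 35.3]
opening: 0.0597
grasp_force: 52.0
time: 13.8
ee_pos: [0.4413, 0.3456, -0.0397]
tcp_rot: [179.9, -0.0, 97.3]
wrist_force: [-1.3, -2.9, 13.2]
opening: 0.06
grasp_force: 42.3
time: 14.0
ee_pos: [0.4404, 0.3457, -0.0383]
tcp_rot: [-180.0, 0.0, 97.3]
wrist_force: [0.8, 0.5, -0.7]
opening: 0.0593
grasp_force: 35.0
```

View pics/c8.png

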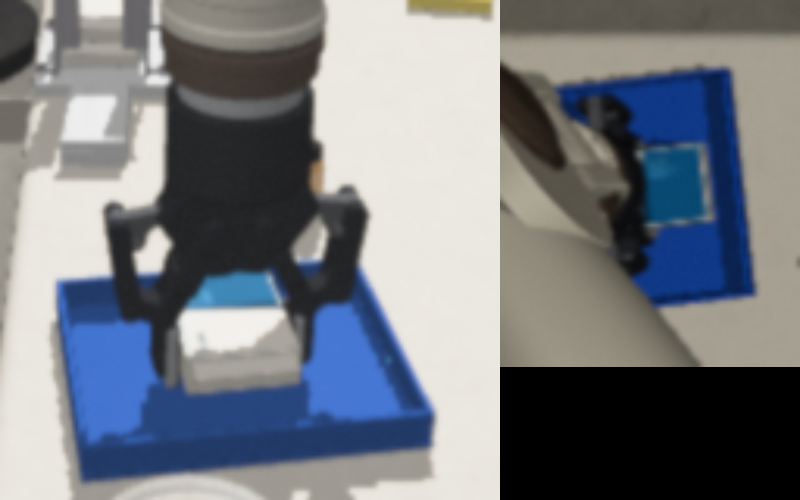

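The picture shows the carton level inside the tray. The numbers agree that the fingertips, not the carton, touch: table contact at −43.7 mm and tray-floor contact at −39.7 mm differ by exactly the 4 mm floor. The carton is therefore about 12 mm up, and I'll release it level from as low as possible.

```bash
python3 -m jog '[[[0,0,-0.02,0,0],[0,0,0,0,0.75],[0,0,0,0,0.85],[0,0,0,0,1],[0,0,0,0,1],[0,0,0.2,0,1],[0,0,0.5,0,1],[0,0,0.5,0,1]]]' 20
python3 -m jog '[[[0,0,0.7,0,1],[0,0,0.7,0,1],[-0.2,-0.4,0,-0.7,1],[-0.3,-0.9,0,-0.7,1],[-0.2,-0.9,0,-0.7,1],[-0.2,-0.9,0,-0.7,1],[-0.2,-0.9,0,-0.7,1],[0,0,0,0,1]]]'
python3 - <<'E'
from h import *
t=camera("top"); g=t[150:260,90:180]
m=hsv(t,(0,0,110),(179,90,255))|hsv(t,(96,120,100),(106,255,255))
ms=blob(m,(108,178,158,238));P=ray("top",ms,.026)[:,:2]*1000
print("carton",cv2.minAreaRect(P.astype(np.float32)),cv2.boundingRect(ms))
bl=hsv(t,(95,130,50),(125,255,255));f=blob(bl,(350,210,400,265));print("freshblue",cv2.minAreaRect((ray("top",f,.022)[:,:2]*1000).astype(np.float32)))
cv2.imwrite("pics/t9.png",cv2.resize(g,None,fx=4,fy=4)) 
print(cv2.cvtColor(t,cv2.COLOR_BGR2HSV)[207,112:158:3].tolist())
E
```

```text
time: 14.9
ee_pos: [0.4397, 0.3462, 0.0221]
tcp_rot: [-180.0, 0.0, 97.4]
wrist_force: [-0.1, -0.1, -0.2]
opening: 0.0853
grasp_force: 0.0
time: 15.7
ee_pos: [0.3841, 0.1428, 0.0923]
tcp_rot: [179.9, 0.0, 79.6]
wrist_force: [0.0, 0.4, 0.6]
opening: 0.0855
grasp_force: 0.0
carton ((399.2851257324219, 315.7917785644531), (72.06764221191406, 82.65470886230469), 0.6781734824180603) (125, 209, 33, 29)
freshblue ((379.829833984375, -279.7787170410156), (45.35654067993164, 53.49448013305664), 38.32893371582031)
[[110, 217, 80], [112, 100, 74], [30, 13, 100], [21, 31, 108], [21, 31, 108], [23, 31, 108], [21, 34, 105], [36, 18, 70], [23, 26, 79], [103, 85, 48], [102, 101, 81], [25, 22, 69], [23, 44, 76], [21, 42, 85], [22, 42, 92], [22, 39, 99]]
```

Run:
```python
from h import *
im=cv2.imread("pics/top0.png");R=lambda P:np.round(P,1)
h=cv2.cvtColor(im,cv2.COLOR_BGR2HSV)
print("table",h[215:220,385:390].reshape(-1,3).mean(0),"white",h[243:247,380:385].reshape(-1,3).mean(0))
# profile along carton axis and across, from blue rect centre
a=np.radians(38.3);e=np.array([np.cos(a),np.sin(a)]);n=np.array([-e[1],e[0]])
def prof(c,d,rng):
    S=np.arange(*rng);P=np.array([[*(c+s*d),22.] for s in S])/1e3
    uv=proj("top",P).astype(np.float32);v=cv2.remap(im,uv[:,:1].reshape(-1,1),uv[:,1:].reshape(-1,1),cv2.INTER_LINEAR).reshape(-1,3).astype(int)
    return list(zip(S.tolist(),v.tolist()))
c=np.array([361,-294.5])
for o in(-15,15):
    p=prof(c+o*n,e,(-62,-38,3));print(o,[(s,v[2],v[0]) for s,v in p]);p=prof(c+o*n,e,(38,62,3));print([(s,v[2],v[0]) for s,v in p])
for o in(-25,):
    p=prof(c+o*e,n,(-40,-22,3));print("w",[(s,v[2],v[0]) for s,v in p]);p=prof(c+o*e,n,(22,40,3));print([(s,v[2],v[0]) for s,v in p])
```

```text
table [ 20.4   31.08 162.48] white [ 22.05  27.75 180.95]
-15 [(-62, 166, 146), (-59, 166, 145), (-56, 166, 145), (-53, 165, 145), (-50, 165, 145), (-47, 161, 142), (-44, 159, 143), (-41, 161, 147)]
[(38, 8, 112), (41, 7, 112), (44, 18, 114), (47, 53, 112), (50, 73, 87), (53, 86, 76), (56, 96, 83), (59, 107, 93)]
15 [(-62, 165, 145), (-59, 166, 145), (-56, 167, 147), (-53, 167, 146), (-50, 165, 145), (-47, 160, 141), (-44, 157, 139), (-41, 159, 147)]
[(38, 7, 112), (41, 7, 112), (44, 20, 114), (47, 55, 108), (50, 78, 87), (53, 90, 78), (56, 98, 85), (59, 97, 84)]
w [(-40, 165, 145), (-37, 166, 146), (-34, 166, 146), (-31, 171, 151), (-28, 178, 158), (-25, 181, 161)]
[(22, 159, 147), (25, 168, 154), (28, 134, 126), (31, 86, 78), (34, 89, 77), (37, 96, 84)]
```

```bash
python3 -m jog '[[[-0.04,-0.73,0,-0.69,1],[-0.04,-0.73,0,-0.69,1],[-0.04,-0.73,0,-0.69,1],[-0.04,-0.73,0,-0.69,1],[-0.04,-0.73,0,-0.69,1],[-0.04,-0.73,0,-0.69,1],[-0.04,-0.73,0,-0.69,1],[-0.04,-0.73,0,-0.69,1]]]' 30
python3 -m jog '[[[-0.04,-0.73,0,-0.69,1],[-0.04,-0.73,0,-0.69,1],[-0.04,-0.73,0,-0.69,1],[-0.02,-0.73,0,-0.69,1],[0,0,0,0,1],[0,0,0,0,1]]]' 30
python3 - <<'E'
from h import *
t=camera("top")
m=hsv(t,(0,0,60),(179,110,255))|hsv(t,(96,110,60),(108,200,255))
for z,name in((.026,"traycarton"),):
    b=hsv(t,(90,60,60),(107,255,200))
    w=hsv(t,(5,0,60),(60,110,255));k=np.zeros_like(w);k[182:232,112:155]=255;w&=k
    ys,xs=np.nonzero(w);P=ray("top",np.c_[xs,ys],z)[:,:2]*1000;print(len(xs),cv2.minAreaRect(P.astype(np.float32)))
print(sensors.get_obs()['ee_pos'])
E
```

```text
time: 16.55
ee_pos: [0.3696, -0.1467, 0.0917]
tcp_rot: [179.9, -0.0, 52.2]
wrist_force: [0.3, 1.1, 0.4]
opening: 0.0856
grasp_force: 0.0
time: 17.15
ee_pos: [0.3624, -0.2917, 0.091]
tcp_rot: [-180.0, -0.0, 38.5]
wrist_force: [0.4, -0.3, 0.3]
opening: 0.0855
grasp_force: 0.0
329 ((438.5929870605469, 355.2616271972656), (56.4526252746582, 40.8485221862793), 7.2799553871154785)
[ 0.36246586 -0.29111572  0.09105803]
```

```bash
python3 -m jog '[[[-0.03,-0.07,-0.5,0,1],[0,0,-0.5,0,1],[0,0,-0.5,0,1],[0,0,-0.5,0,1],[0,0,-0.4,0,1],[0,0,-0.2,0,1],[0,0,0,0,1]]]' 30
python3 -m jog '[[[0,0,0,0,0],[0,0,0,0,0],[0,0,0,0,0],[0,0,0,0,0],[0,0,0,0,0]]]' 30
```

```text
time: 17.9
ee_pos: [0.3603, -0.2938, -0.0398]
tcp_rot: [-179.9, 0.0, 38.6]
wrist_force: [0.8, -0.3, -0.6]
opening: 0.0856
grasp_force: 0.0
time: 18.4
ee_pos: [0.3613, -0.2956, -0.0376]
tcp_rot: [179.9, -0.1, 38.5]
wrist_force: [0.2, 2.4, 6.2]
opening: 0.0592
grasp_force: 33.2
```

```bash
python3 -m jog '[[[0,0,0.2,0,0],[0,0,0.5,0,0],[0,0,0.5,0,0],[0,0,0.5,0,0],[0,0,0.5,0,0],[0,0,0.4,0,0],[0,0,0,0,0]]]' 30
python3 -m jog '[[[0.21,0.32,0,0.7,0],[0.21,0.32,0,0.7,0],[0.22,0.32,0,0.7,0],[0.22,0.32,0,0.7,0],[0.22,0.32,0,0.7,0],[0.22,0.32,0,0.7,0],[0.22,0.32,0,0.7,0],[0.22,0.32,0,0.7,0]]]' 30
python3 -m jog '[[[0.22,0.32,0,0.7,0],[0.22,0.32,0,0.7,0],[0.22,0.32,0,0.7,0],[0.22,0.32,0,0.7,0],[0.22,0.32,0,0.7,0],[0.22,0.3,0,0.7,0],[0,0,0,0,0],[0,0,0,0,0]]]' 30
```

```text
time: 19.1
ee_pos: [0.3615, -0.2962, 0.0945]
tcp_rot: [179.7, -0.1, 38.5]
wrist_force: [-0.2, 0.9, -0.3]
opening: 0.0595
grasp_force: 32.7
time: 19.9
ee_pos: [0.4474, -0.1664, 0.0904]
tcp_rot: [-180.0, 0.0, 66.6]
wrist_force: [0.3, -0.3, -0.9]
opening: 0.059
grasp_force: 32.6
time: 20.7
ee_pos: [0.513, -0.0721, 0.0903]
tcp_rot: [-179.9, 0.0, 87.5]
wrist_force: [0.1, -0.6, -0.5]
opening: 0.0595
grasp_force: 32.6
```

```bash
python3 -m jog '[[[0,0,-0.2,0,0],[0,0,-0.2,0,0],[0,0,-0.16,0,0],[0,0,-0.1,0,0],[0,0,-0.06,0,0],[0,0,0,0,0]]]' 30
python3 -m jog '[[[0,0,-0.1,0,0],[0,0,-0.1,0,0],[0,0,0,0,0]]]' 30
```

```text
time: 21.3
ee_pos: [0.5132, -0.0722, 0.0545]
tcp_rot: [-180.0, -0.0, 87.5]
wrist_force: [-0.7, 0.4, -0.7]
opening: 0.0592
grasp_force: 32.7
time: 21.6
ee_pos: [0.5131, -0.0721, 0.0442]
tcp_rot: [-179.9, -0.0, 87.5]
wrist_force: [0.4, 0.1, -0.4]
opening: 0.0596
grasp_force: 32.7
```

```bash
python3 -m jog '[[[0,0,-0.1,0,0],[0,0,-0.1,0,0],[0,0,-0.1,0,0],[0,0,0,0,0]]]' 30
python3 -m jog '[[[0,0,-0.08,0,0],[0,0,-0.08,0,0],[0,0,0,0,0]]]' 30
```

```text
time: 22.0
ee_pos: [0.5129, -0.0721, 0.029]
tcp_rot: [-179.9, -0.0, 87.5]
wrist_force: [-0.1, -0.5, -1.1]
opening: 0.0592
grasp_force: 32.7
time: 22.3
ee_pos: [0.5131, -0.0721, 0.0214]
tcp_rot: [-180.0, -0.0, 87.5]
wrist_force: [-0.4, -0.1, -0.3]
opening: 0.0591
grasp_force: 32.7
```

Still free; small steps to contact, then release.

```bash
python3 -m jog '[[[0,0,-0.05,0,0],[0,0,0,0,0]]]' 30
python3 -m jog '[[[0,0,-0.04,0,0],[0,0,0,0,0]]]' 30
```

```text
time: 22.5
ee_pos: [0.5133, -0.0721, 0.0192]
tcp_rot: [-180.0, -0.0, 87.5]
wrist_force: [-1.0, 0.3, 0.2]
opening: 0.0595
grasp_force: 32.7
time: 22.7
ee_pos: [0.5136, -0.0722, 0.0185]
tcp_rot: [179.9, 0.0, 87.5]
wrist_force: [-2.6, -0.8, 7.0]
opening: 0.0594
grasp_force: 33.5
```

Contact came at 18.5 mm against 18.4 predicted, so the carton is on the stack. Release, rise, and check.

```bash
python3 -m jog '[[[0,0,0,0,0.8],[0,0,0,0,1],[0,0,0,0,1],[0,0,0,0,1],[0,0,0.2,0,1],[0,0,0.5,0,1],[0,0,0.5,0,1],[0,0,0.7,0,1]]]' 30
python3 -m jog '[[[0,0,0.5,0,1],[-0.6,0.3,0,0,1],[-0.8,0.4,0,0,1],[-0.8,0.4,0,0,1],[-0.8,0.3,0,0,1],[0,0,0,0,1]]]'
python3 - <<'E'
from h import *
t=camera("top");s=camera("side");o=sensors.get_obs();print(o['ee_pos'],o['wrist_force'])
rect=lambda m,roi,z:cv2.minAreaRect((ray("top",blob(m,roi),z)[:,:2]*1000).astype(np.float32))
bl=hsv(t,(95,110,40),(125,255,255))
print("tower blue",rect(bl,(265,160,320,205),.078),"fresh gone?",bl[210:265,350:400].sum())
w=hsv(t,(5,0,60),(60,110,255));k=np.zeros_like(w);k[182:232,112:155]=255;ys,xs=np.nonzero(w&k);print("tray white",len(xs),cv2.minAreaRect((ray("top",np.c_[xs,ys],.026)[:,:2]*1000).astype(np.float32)))
lb=hsv(t,(95,60,60),(106,255,255));print("tray ltblue",rect(lb,(105,180,160,235),.026))
t0=cv2.imread("pics/top0.png")
for n,(a,b,c,d) in dict(tape=(285,210,320,248),vial=(192,222,210,240),timer=(400,160,432,195),handle=(365,172,390,192)).items(): print(n,cv2.absdiff(t,t0)[b:d,a:c].mean())
sb=hsv(s,(95,110,60),(115,255,255));print("side tower blue rows now/before",cv2.boundingRect(blob(sb,(225,195,262,260))),cv2.boundingRect(blob(hsv(cv2.imread('pics/side0.png'),(95,110,60),(115,255,255)),(225,195,262,260))))
E
```

```text
time: 23.5
ee_pos: [0.5127, -0.0721, 0.1131]
tcp_rot: [-179.9, -0.0, 87.5]
wrist_force: [1.1, 0.3, 0.2]
opening: 0.0853
grasp_force: 0.0
time: 24.1
ee_pos: [0.3604, -0.0011, 0.1391]
tcp_rot: [179.9, -0.0, 87.6]
wrist_force: [1.7, -1.8, 0.8]
opening: 0.0853
grasp_force: 0.0
[ 0.36357652 -0.00196062  0.13864506] [ 0.53018627 -0.78614604  0.55182064]
tower blue ((516.7781982421875, -48.980777740478516), (55.06387710571289, 44.92179870605469), 0.07314479351043701) fresh gone? 0
tray white 331 ((439.2192687988281, 355.4874572753906), (57.752342224121094, 40.5592041015625), 7.2799553871154785)
tray ltblue ((444.76251220703125, 311.96173095703125), (60.40966033935547, 44.350711822509766), 7.454046726226807)
tape 18.387719298245614
vial 2.8096707818930042
timer 2.826488095238095
handle 3.279333333333333
side tower blue rows now/before (235, 212, 14, 6) (234, 205, 21, 5)
```

```bash
python3 -m jog '[[[0,0.7,0.3,0,1],[0,0.7,0.3,0,1],[0,0.7,0.3,0,1],[0,0.7,0,0,1],[0,0.7,0,0,1],[0,0.5,0,0,1],[0,0,0,0,1],[0,0,0,0,1]]]'
python3 - <<'E'
from h import *
t=camera("top");s=camera("side");t0=cv2.imread("pics/top0.png")
br=lambda im:cv2.minAreaRect(blob(hsv(im,(8,100,60),(20,255,255)),(280,205,325,252)))
print("tape",br(t0),br(t))
b=blob(hsv(s,(95,90,60),(120,255,255)),(225,195,262,260));print("side blue",cv2.boundingRect(b))
for y in(-.072,-.029):
  for z in(.056,.078,.085): print(y,z,proj("side",[[.486,y,z],[.543,y,z]]).round(1).tolist())
bl=hsv(t,(95,110,40),(125,255,255));bb=blob(bl,(265,160,320,205));print(cv2.boundingRect(bb),proj("top",[[.485,-.072,.078],[.543,-.027,.078]]).round(1).tolist())
print(sensors.get_obs()['time'])
E
```

```text
time: 25.0
ee_pos: [0.364, 0.198, 0.1822]
tcp_rot: [-179.9, 0.0, 87.5]
wrist_force: [0.1, 0.2, 0.2]
opening: 0.0852
grasp_force: 0.0
tape ((302.5, 228.5), (25.0, 25.0), 90.0) ((302.5, 228.5), (25.0, 25.0), 90.0)
side blue (235, 212, 14, 6)
-0.072 0.056 [[252.6, 219.4], [229.6, 219.4]]
-0.072 0.078 [[252.7, 211.1], [229.4, 211.1]]
-0.072 0.085 [[252.7, 208.5], [229.4, 208.4]]
-0.029 0.056 [[252.8, 226.1], [228.9, 226.1]]
-0.029 0.078 [[252.9, 217.6], [228.8, 217.6]]
-0.029 0.085 [[252.9, 214.8], [228.8, 214.8]]
(274, 165, 19, 23) [[292.2, 188.7], [274.2, 165.5]]
25.1
```

The blue band's rows (212–217) match a flat carton at z = 78 mm, the tape has not moved, and the issued carton lies flat in the tray.

```bash
python3 -c "
from workcell import ticket;print(ticket.job_done())"
```

```text
the job is handed in; nothing more can be done
None
```

The job is handed in at about 25 s: the oldest carton was issued and lies flat in the blue tray (released from roughly 12 mm up, after a brief press on the tray floor of about 83 N at the wrist), the pusher is fully back, the fresh carton is flat on top of the stack, and the last camera check showed the tape, vial and timer unmoved.

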